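Set the stop slide of the gingerbread cutting gauge

ROBOT

A 7-joint arm with a two-finger parallel gripper is mounted at the origin on the work surface. World frame = base frame: x ahead of the robot, y to its left, z up, the work surface at z = 0. Lengths are in m, angles in rad, forces in N, time in s.
With the tool pointing down it reaches from about 0.4 to 0.875 m from the base axis. Payload 6.5 kg.
Tool frame: the origin (TCP) lies midway between the tips of the shut fingers; the grasp point (between the pads) lies 19 mm behind it (pinch_z is the distance from the TCP to the grasp point, in m); x points along the fingers, y is the direction in which the jaws open and shut, and the axes are right-handed (so a half turn about x gives the same grasp; the last joint's range is limited). The gripper opens to 88 mm and grips with 3 to 60 N. Pads are 18 mm wide; open, the fingers measure 123 mm over their backs; the gripper's body (75 mm by 187 mm) begins 45 mm behind the grasp point.
Start: joints at [-1.408, 0.536, -0.004, 1.538, 0.003, 1.067, -0.071], TCP at [0.147, 0.633, 0.217] pointing down, gripper open.
Joint ranges: [-2.7, 2.7], [-0.37, 2.16], [-1.27, 1.26], [0.24, 2.4], [-1.31, 4.45], [0.19, 1.91], [-2.76, 2.76]. Speed limits (rad/s): [2.39, 2.39, 3.14, 3.14, 3.14, 3.14, 3.14].

INTERFACE

Orientations are given as [roll, pitch, yaw] about the fixed x, y, z axes, in that order (R = Rz(yaw) Ry(pitch) Rx(roll)).
In Python, from bench import get_obs, snapshot, get_calibration, hand_in, pinch_z gives the robot as it stands.
- The arm moves only by the tool arm_command, never from a script. Its argument "targets" is a list of rows, each an object with "offset": the shift along the tool's x, y, z in mm, a list of three; "turn": the turn, a rotation vector about the tool's x, y, z in degrees, a list of three; "claw": the opening, from 0 (shut) to 1 (fully open). A call has 1 to 10 rows; each row shifts and turns the pose as measured when the row begins, along the tool's axes as they then stand; what a row does not reach is not made up. A row lasts 1/8 s, in which the tool goes at most 62.5 mm and 10.7 degrees, less where a joint would pass 70% of its speed; a pose out of reach is approached as far as the arm can. A call is refused whole if a number of a shift passes 62.5 or a number of a turn 10.7, either way. A call with a gripper value outside its range is refused whole. The fingers move at their own pace and stop on an object; "force" is the grip in N (left out, the last holds). Time passes only in rows, so rows that do not move let the fingers close. It gives the time, the measured TCP pose, the force and the opening at its end, in the units of the state.
- get_obs(): the state, without advancing time (a new reading comes with each control period).
- snapshot(name): name is "scene" or "top" or "wrist"; returns the picture (400x640x3 uint8, red, green, blue); there is no depth.
- get_calibration(name): a dict with "fx", "fy", "cx", "cy" (pixels), "world_from_camera" (4x4, takes a point from camera to world coordinates). Camera axes: x right, y down, z forward; pixel columns grow to the right and rows downward; lengths in m; the calibration is good to about 2 mm. A picture is of the moment at which its call begins: read the wrist's pose just before it. get_calibration takes no time and is no camera call; for the wrist camera it gives the pose at the moment of the call.
- hand_in(): hands the job in, once; it reports no verdict.
The state is a dict: "t": time; "qpos": joint angles; "joint_velocities": joint speeds; "effort": joint torques, N m; "eef_pos": TCP position; "ee_rot": TCP orientation; "ft_force": force on the tool from outside, world axes, zero at the start; "ft_torque": the same for the moment, N m; "grip_width": finger opening in m.
Only numpy, scipy, OpenCV 4.12 (cv2) and the standard library are available. Lean on these libraries where they do the work, as an engineer would, in place of code of your own. Each camera call takes 0.05 s, during which the arm holds its last target.

TASK

Two slide gauges lie side by side on the white cutting board. Nudge the stiff rectangular steel block along its rail until the black line on its middle is level with the point of the dark clip on that same gauge, without running past it. Leave the round slide of the other gauge where it is, and let go of the block at the end.

Things in the scene. Friction and masses are not known exactly. Their poses are not given: they have to be found in the camera images.
- stop (a joint): travel of the rectangular block along its rail, in metres: 0 to 0.22, growing along +y of mark. It starts at 0 to 0.04; the clip's point is 70 mm or more farther on. Stiff: about 6 N moves it; it stays where it is left, without coasting or springing back. Low end bars, tops 28 mm above the table, stand across the rail, the near one 56 mm behind the block's centre at travel 0.
- stop_top (a point): centre of the top of the plain rectangular steel block: 60 mm across the rail, 30 mm along it, 45 mm high, upright flat faces, a black line across the middle of its top. This point is 67 mm above the table, the block's underside 22 mm; the rail reaches up to it. Axes: y along the rail towards larger travel, x across it, z up.
- mark: dark steel clip fixed on the block's gauge, on the side away from the robot, its point towards the rail: 24 x 20 x 12 mm, top 28 mm above the table. Origin: at the point, 33 mm from the rail's middle line. Axes: y along the rail towards larger travel, x away from the rail, z up. The block is set when stop_top has the same y in these axes; it passes the clip without touching it.
- round_slide_top (a point): centre of the top of the other gauge's slide, which is to be left alone: a round steel knob, 38 mm across the foot and 32 mm across the head, with its top 60 mm above the table. Its gauge lies parallel to the block's gauge, rail middle lines 120 mm apart, on either the near or the far side.

How it is judged:
At the end, for the whole second after the job is handed in: The line of the rectangular block is within 10 mm of the clip's point along the rail, the block is at rest and let go, and the round slide is within 10 mm of where it started (y of stop_top in the frame of mark between -0.01 and 0.01 m and velocity of joint stop between -0.005 and 0.005 m/s and distance of round_slide_top from where it was at the start of the episode below 0.01 m); the robot touches nothing.
It fails at once if the block is pushed more than 15 mm past the clip's point (y of stop_top in the frame of mark above 0.015 m).
It fails at once if the round slide of the other gauge is moved by more than 10 mm (distance of round_slide_top from where it was at the start of the episode above 0.01 m).
It also fails if it takes over 45 s, if anything falls off the work surface, if the arm or the gripper's body presses on something with over 40 N, if the wrist force passes 120 N, or if a joint passes its speed limit or range.

## Working session

There is one attempt and no reset: what is moved stays moved. The work goes in short steps, Python scripts to look and compute and a tool call to move; the robot and the scene stay as the last step left them, time stands still between calls to the robot, and variables do not carry over. Pictures are saved under pics/ and viewed, and the job is handed in when it is done.

Besides the shell and the picture viewer there is one more tool, called after ">>>" by a JSON object that holds its "fn" and its "kwargs", one argument or row to a line. arm_command: Moves the arm, as the interface text tells. Its arguments: {"type":"object","properties":{"targets":{"type":"array"},"force":{"type":"number"}},"required":["targets"]}

```bash
mkdir -p pics
python3 - <<'E'
from bench import *
import cv2
o=get_obs();print(o)
for n in("scene","top"):
    cv2.imwrite(f"pics/{n}0.png",cv2.cvtColor(snapshot(n),cv2.COLOR_RGB2BGR));print(n,get_calibration(n))
E
```

```text
{'t': 0.0, 'qpos': array([-1.40820743,  0.53720074, -0.00446393,  1.53886327,  0.00257821,
        1.06729091, -0.0711884 ]), 'joint_velocities': array([ 3.56324608e-04, -3.09186425e-04, -4.77406367e-04,  3.01994773e-04,
        8.71245931e-05,  7.83648475e-04,  1.03862764e-03]), 'effort': array([-6.88684231e-04, -5.70998776e+01,  9.90492180e-01, -2.51607549e+01,
       -5.62661898e-02,  1.80224836e-02,  1.70175622e-04]), 'eef_pos': array([0.14726799, 0.63242525, 0.2165203 ]), 'ee_rot': array([-1.51570591,  1.56903965, -1.74440006]), 'ft_force': array([ 0.21464092, -0.11470376, -0.39931187]), 'ft_torque': array([ 0.01209464, -0.00539318, -0.00931303]), 'grip_width': 0.08812009978588184}
scene {'fx': 492.8003665154946, 'fy': 492.8003665154946, 'cx': 323.1656047622988, 'cy': 198.72163868278008, 'world_from_camera': array([[-0.839455  ,  0.37334782, -0.39487557,  0.86285873],
       [ 0.54333389,  0.59023237, -0.59700421,  0.50328287],
       [ 0.01017812, -0.71570745, -0.69832604,  0.61694127],
       [ 0.        ,  0.        ,  0.        ,  1.        ]])}
top {'fx': 381.1739716510752, 'fy': 381.1739716510752, 'cx': 316.9551723003395, 'cy': 200.83381661681827, 'world_from_camera': array([[-6.94286933e-03, -9.80873270e-01,  1.94523586e-01,
         4.43323243e-01],
       [-9.99975843e-01,  6.74568736e-03, -1.67608055e-03,
         4.21081297e-03],
       [ 3.31827309e-04, -1.94530524e-01, -9.80896409e-01,
         7.31930012e-01],
       [ 0.00000000e+00,  0.00000000e+00,  0.00000000e+00,
         1.00000000e+00]])}
```

View pics/scene0.png

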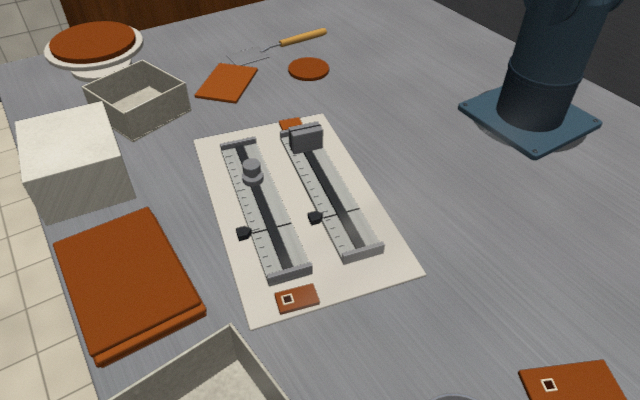

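View pics/top0.png

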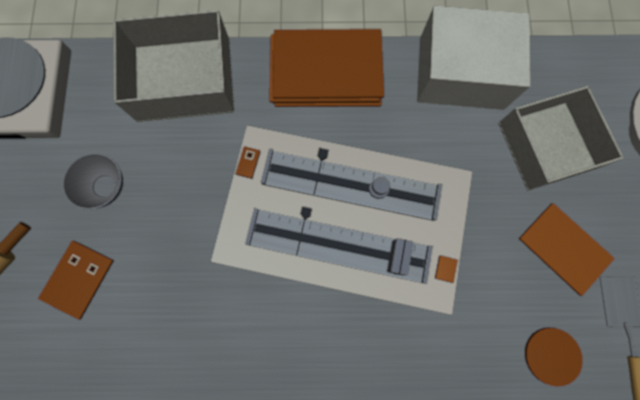

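The block is on the near gauge, at about (401,257) in the top view, with its clip point near (306,217). The knob is on the far gauge at (380,187). I'll zoom in for exact pixels.

Run:
```python
import cv2
a=cv2.imread("pics/top0.png")[190:300,235:445];cv2.imwrite("pics/topz.png",cv2.resize(a,None,fx=3.8,fy=3.8,interpolation=cv2.INTER_CUBIC))
a=cv2.imread("pics/scene0.png")[110:270,265:395];cv2.imwrite("pics/scz.png",cv2.resize(a,None,fx=3.7,fy=3.7,interpolation=cv2.INTER_CUBIC))
```

```text
(no output)
```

View pics/topz.png

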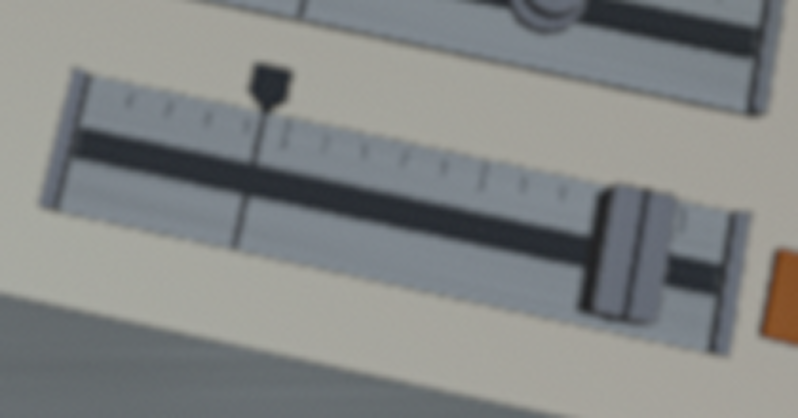

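View pics/scz.png

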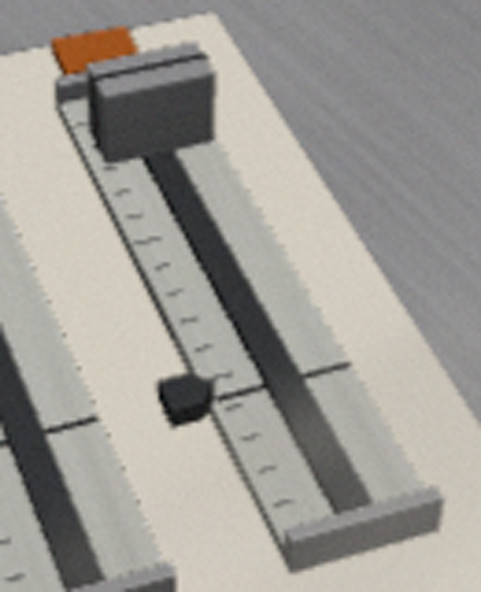

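```bash
cat > h.py <<'E'
from bench import *
import numpy as np
def ray(n,u,v,z):
    c=get_calibration(n);T=c["world_from_camera"]
    d=T[:3,:3]@[(u-c["cx"])/c["fx"],(v-c["cy"])/c["fy"],1];return T[:3,3]+d*(z-T[2,3])/d[2]
E
python3 - <<'E'
from h import *
np.set_printoptions(precision=4,suppress=True)
t=lambda x,y,z:ray("top",235+x/3.8,190+y/3.8,z)
s=lambda x,y,z:ray("scene",265+x/3.7,110+y/3.7,z)
lf=t(645,188,.067);ln=t(627,322,.067);print("top line",lf,ln,np.linalg.norm(lf-ln))
a=s(91,80,.067);b=s(211,57,.067);print("scene line",a,b,np.linalg.norm(a-b))
m1=t(266,110,.028);m2=s(212,393,.028)
print("mark",m1,m2)
r1=t(265,110,.022),t(237,245,.022);r2=s(218,400,.022),s(350,365,.022);print("railline",r1,r2)
# rail groove direction
g=t(80,142,.022)-t(580,250,.022);g/=np.linalg.norm(g);print("dir",g)
g2=s(352,512,.022)-s(162,160,.022);g2/=np.linalg.norm(g2);print(g2)
b0=t(80,70,.028)-t(50,207,.028);print("bar",b0/np.linalg.norm(b0),np.linalg.norm(b0))
e=[t(85,72,.028),t(735,212,.028)];d=e[0]-e[1];print("edge dir",d/np.linalg.norm(d),np.linalg.norm(d))
c=(lf+ln)/2;print("c",c,"mark dist",(m1-c)@g,(m2-(a+b)/2)@g)
x=np.array([g[1],-g[0],0]);print("lat",(m1-c)@x, "yaw",np.degrees(np.arctan2(g[1],g[0])))
k=ray("top",380,184,.06);print("knob",k,(k-c)@g,(k-c)@x)
from scipy.spatial.transform import Rotation as R
print(R.from_euler('xyz',get_obs()['ee_rot']).as_matrix(),pinch_z)
E
```

```text
top line [ 0.5055 -0.1495  0.067 ] [ 0.4452 -0.1383  0.067 ] 0.06131912271979053
scene line [ 0.5077 -0.1498  0.067 ] [ 0.4461 -0.1342  0.067 ] 0.06347678273964912
mark [0.5486 0.0255 0.028 ] [0.5535 0.0338 0.028 ]
railline (array([0.5495, 0.0262, 0.022 ]), array([0.4834, 0.0399, 0.022 ])) (array([0.5505, 0.0341, 0.022 ]), array([0.4873, 0.0479, 0.022 ]))
dir [0.2177 0.976  0.    ]
[0.2237 0.9747 0.    ]
bar [ 0.9821 -0.1883  0.    ] 0.0685309560027274
edge dir [0.219  0.9757 0.    ] 0.3241722079677396
c [ 0.4753 -0.1439  0.067 ] mark dist 0.18131347449278354 0.18820236258967157
lat 0.03468630132657177 yaw 77.42884857936703
knob [ 0.6069 -0.1115  0.06  ] 0.06027880271248387 0.12137867077444439
[[-0.0002  0.2268  0.9739]
 [-0.0015  0.9739 -0.2268]
 [-1.     -0.0015  0.0001]] 0.0187
```

The two views disagree on the clip's y, which fits my scene pixel being the clip's lower edge rather than its top. I'll triangulate it.

Run:
```python
from h import *
np.set_printoptions(precision=4,suppress=True)
def tri(pt,ps):
    A=[];o=[]
    for n,(u,v) in(("top",(235+pt[0]/3.8,190+pt[1]/3.8)),("scene",(265+ps[0]/3.7,110+ps[1]/3.7))):
        p=ray(n,u,v,0);q=ray(n,u,v,.1);d=q-p;d/=np.linalg.norm(d);A.append(d);o.append(p)
    s=np.linalg.lstsq(np.array([A[0],-A[1]]).T,o[1]-o[0],rcond=None)[0]
    a=o[0]+s[0]*A[0];b=o[1]+s[1]*A[1];return (a+b)/2,np.linalg.norm(a-b)
print("tip",tri((266,110),(212,380)),tri((266,110),(212,393)))
print("line end",tri((237,245),(350,365)),tri((265,112),(218,400)))
print("block",tri((645,188),(91,80)),tri((627,322),(211,57)))
```

```text
tip (array([0.5486, 0.0257, 0.0267]), np.float64(0.0004989531549006543)) (array([0.5494, 0.0262, 0.0192]), np.float64(0.0013904377637577142))
line end (array([0.483 , 0.041 , 0.0138]), np.float64(0.0021403259245532593)) (array([0.5482, 0.0275, 0.0153]), np.float64(0.0034786878631378713))
block (array([ 0.5063, -0.1504,  0.0658]), np.float64(0.0018984239258189575)) (array([ 0.4445, -0.1383,  0.064 ]), np.float64(0.0017759882798739281))
```

>>> {"fn": "arm_command", "kwargs": {
  "targets": [
    {"offset":[0,-25,60],"turn":[0,0,0],"claw":1},
    {"offset":[0,-25,60],"turn":[0,0,0],"claw":1},
    {"offset":[0,-25,60],"turn":[0,0,0],"claw":1},
    {"offset":[0,-25,60],"turn":[0,0,0],"claw":1},
    {"offset":[0,-25,60],"turn":[0,0,0],"claw":1},
    {"offset":[0,-25,60],"turn":[0,0,0],"claw":1},
    {"offset":[0,-40,40],"turn":[0,0,0],"claw":1},
    {"offset":[0,-50,0],"turn":[0,0,0],"claw":1}
  ],
  "force": 10
}}

```text
t: 1.1
eef_pos: [0.4752, 0.3133, 0.2129]
ee_rot: [-2.029, 1.566, -2.25]
ft_force: [0.3, -0.2, -0.0]
grip_width: 0.0878
```

The tip triangulates to z = 27 mm (28 expected), so the top view stands: clip at (0.549, 0.026) and 181 mm to go.

>>> {"fn": "arm_command", "kwargs": {
  "targets": [
    {"offset":[0,-60,14],"turn":[0,0,0],"claw":1},
    {"offset":[0,-60,14],"turn":[0,0,0],"claw":1},
    {"offset":[0,-60,14],"turn":[0,0,0],"claw":1},
    {"offset":[0,-60,14],"turn":[0,0,0],"claw":1},
    {"offset":[0,-60,14],"turn":[0,0,0],"claw":1},
    {"offset":[0,-60,14],"turn":[0,0,0],"claw":1},
    {"offset":[0,-60,14],"turn":[0,0,0],"claw":1},
    {"offset":[0,0,0],"turn":[0,0,0],"claw":1}
  ]
}}

```text
t: 2.1
eef_pos: [0.4752, -0.1282, 0.2136]
ee_rot: [-1.943, 1.564, -2.17]
ft_force: [0.4, 0.4, -0.5]
grip_width: 0.0882
```

```bash
cat >> h.py <<'E'
from scipy.spatial.transform import Rotation as R
def togo(p):
    o=get_obs();M=R.from_euler('xyz',o['ee_rot']).as_matrix()
    print('pos',o['eef_pos'].round(4),'F',o['ft_force'].round(1),'w',o['grip_width'],'t',o['t']);print(M.round(3));print('togo mm',(M.T@(np.array(p)-o['eef_pos'])*1000).round(1))
E
python3 - <<'E'
from h import *
import cv2
togo([.4753,-.1439,.040])
cv2.imwrite("pics/w1.png",cv2.cvtColor(snapshot("wrist"),cv2.COLOR_RGB2BGR));print(get_calibration("wrist"))
E
```

```text
pos [ 0.4752 -0.1282  0.2136] F [ 0.4  0.4 -0.5] w 0.08816949235620478 t 2.1
[[-0.004  0.225  0.974]
 [-0.006  0.974 -0.225]
 [-1.    -0.006 -0.002]]
togo mm [173.6 -14.2   4.1]
{'fx': 290.40285539685493, 'fy': 290.40285539685493, 'cx': 323.19410882723787, 'cy': 199.84020325379456, 'world_from_camera': array([[ 0.22106893,  0.94251949,  0.25057042,  0.41220149],
       [ 0.97524433, -0.21227507, -0.06194997, -0.10979618],
       [-0.0051992 ,  0.25806259, -0.96611421,  0.38132344],
       [ 0.        ,  0.        ,  0.        ,  1.        ]])}
```

View pics/w1.png

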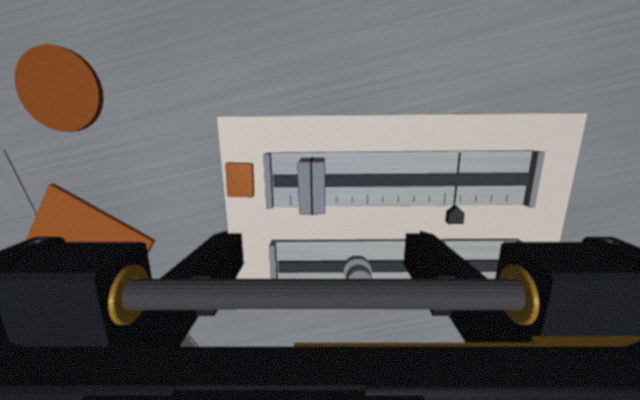

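The wrist view shows the block line running (312,158)–(313,214) and the clip tip at (455,206). I'll cross-check the distance with these, then go down with the fingers straddling the block.

Run:
```python
from h import *
a=ray("wrist",311.5,158,.067);b=ray("wrist",313,214,.067);m=ray("wrist",455,206,.028);c=(a+b)/2
g=np.array([.2185,.9758,0]);print(a,b,c,m,(m-c)@g)
```

```text
[ 0.44537763 -0.131931    0.067     ] [ 0.50740916 -0.14492114  0.067     ] [ 0.4763934  -0.13842607  0.067     ] [0.54828402 0.02822524 0.028     ] 0.17832645279530593
```

>>> {"fn": "arm_command", "kwargs": {
  "targets": [
    {"offset":[40,-7,4],"turn":[0,0,0],"claw":1},
    {"offset":[50,-7,0],"turn":[0,0,0],"claw":1},
    {"offset":[40,0,0],"turn":[0,0,0],"claw":1},
    {"offset":[0,0,0],"turn":[0,0,0],"claw":1}
  ]
}}

```text
t: 2.65
eef_pos: [0.4782, -0.1324, 0.0804]
ee_rot: [-3.059, 1.569, 3.01]
ft_force: [0.5, 0.7, -0.2]
grip_width: 0.088
```

Run:
```python
from h import *
togo([.4753,-.1439,.040])
```

```text
pos [ 0.4782 -0.1324  0.0804] F [ 0.5  0.7 -0.2] w 0.08801408852002145 t 2.65
[[-0.002  0.212  0.977]
 [ 0.     0.977 -0.212]
 [-1.    -0.    -0.002]]
togo mm [ 40.4 -11.8  -0.3]
```

>>> {"fn": "arm_command", "kwargs": {
  "targets": [
    {"offset":[10,-9,0],"turn":[0,0,0],"claw":1},
    {"offset":[25,0,0],"turn":[0,0,0],"claw":1},
    {"offset":[5,0,0],"turn":[0,0,0],"claw":1},
    {"offset":[0,0,0],"turn":[0,0,0],"claw":0.5},
    {"offset":[0,0,0],"turn":[0,0,0],"claw":0.5}
  ]
}}

```text
t: 3.28
eef_pos: [0.4811, -0.1412, 0.0448]
ee_rot: [0.147, 1.563, -0.064]
ft_force: [-0.2, -0.4, 0.1]
grip_width: 0.0699
```

Run:
```python
from h import *
import cv2
togo([.476,-.141,.040])
cv2.imwrite("pics/w2.png",cv2.cvtColor(snapshot("wrist"),cv2.COLOR_RGB2BGR))
```

```text
pos [ 0.4811 -0.1412  0.0448] F [-0.2 -0.4  0.1] w 0.06994823628767412 t 3.275
[[ 0.007  0.209  0.978]
 [-0.     0.978 -0.209]
 [-1.     0.001  0.007]]
togo mm [ 4.8 -0.8 -5. ]
```

View pics/w2.png

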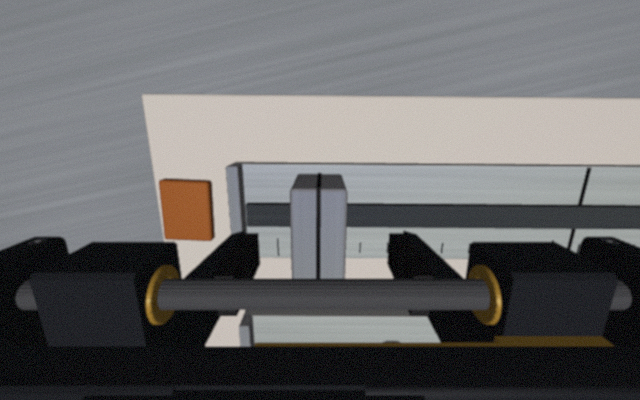

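The block line, at column 319, sits about midway between the fingers (260 and 390). I'll close gently.

>>> {"fn": "arm_command", "kwargs": {
  "targets": [
    {"offset":[3,0,-4],"turn":[0,0,0],"claw":0.2},
    {"offset":[0,0,0],"turn":[0,0,0],"claw":0.2},
    {"offset":[0,0,0],"turn":[0,0,0],"claw":0.2},
    {"offset":[0,0,0],"turn":[0,0,0],"claw":0.2}
  ],
  "force": 10
}}

```text
t: 3.82
eef_pos: [0.4772, -0.1417, 0.0425]
ee_rot: [-0.014, 1.562, -0.226]
ft_force: [-0.5, -5.9, -1.8]
grip_width: 0.0296
```

Run:
```python
from h import *
togo([.5163,.0345,.040])
```

```text
pos [ 0.4772 -0.1417  0.0425] F [-0.5 -5.9 -1.8] w 0.02960003055933371 t 3.825
[[ 0.009  0.21   0.978]
 [-0.002  0.978 -0.21 ]
 [-1.    -0.     0.009]]
togo mm [  2.5 180.4   1.2]
```

>>> {"fn": "arm_command", "kwargs": {
  "targets": [
    {"offset":[0,15,0],"turn":[0,0,0],"claw":0.2},
    {"offset":[0,20,0],"turn":[0,0,0],"claw":0.2},
    {"offset":[0,20,0],"turn":[0,0,0],"claw":0.2},
    {"offset":[0,20,0],"turn":[0,0,0],"claw":0.2},
    {"offset":[0,0,0],"turn":[0,0,0],"claw":0.2}
  ]
}}

```text
t: 4.45
eef_pos: [0.4919, -0.0764, 0.0424]
ee_rot: [-0.762, 1.556, -0.983]
ft_force: [2.0, 5.8, -0.2]
grip_width: 0.0296
```

Run:
```python
from h import *
togo([.5163,.0345,.040])
```

```text
pos [ 0.4919 -0.0764  0.0424] F [ 2.   5.8 -0.2] w 0.029649943635748948 t 4.45
[[ 0.008  0.219  0.976]
 [-0.012  0.976 -0.219]
 [-1.    -0.01   0.01 ]]
togo mm [  1.2 113.6  -0.5]
```

>>> {"fn": "arm_command", "kwargs": {
  "targets": [
    {"offset":[0,18,0],"turn":[0,0,0],"claw":0.2},
    {"offset":[0,20,0],"turn":[0,0,0],"claw":0.2},
    {"offset":[0,20,0],"turn":[0,0,0],"claw":0.2},
    {"offset":[0,20,0],"turn":[0,0,0],"claw":0.2},
    {"offset":[0,12,0],"turn":[0,0,0],"claw":0.2},
    {"offset":[0,0,0],"turn":[0,0,0],"claw":0.2}
  ]
}}

```text
t: 5.2
eef_pos: [0.5087, -0.0014, 0.0422]
ee_rot: [-1.226, 1.547, -1.459]
ft_force: [1.2, 5.9, -1.5]
grip_width: 0.0296
```

Run:
```python
from h import *
import cv2
togo([.5163,.0345,.040])
w=snapshot("wrist");cv2.imwrite("pics/w3.png",cv2.cvtColor(w,cv2.COLOR_RGB2BGR))
t=snapshot("top");a=t[180:300,240:440];cv2.imwrite("pics/t3.png",cv2.cvtColor(cv2.resize(a,None,fx=4,fy=4,interpolation=cv2.INTER_CUBIC),cv2.COLOR_RGB2BGR))
```

```text
pos [ 0.5087 -0.0014  0.0422] F [ 1.2  5.9 -1.5] w 0.029595220277962908 t 5.2
[[ 0.003  0.231  0.973]
 [-0.023  0.973 -0.231]
 [-1.    -0.022  0.008]]
togo mm [ 1.4 36.7 -0.9]
```

View pics/w3.png

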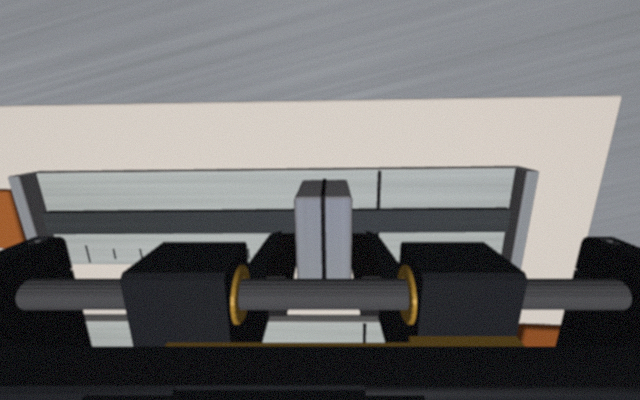

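View pics/t3.png

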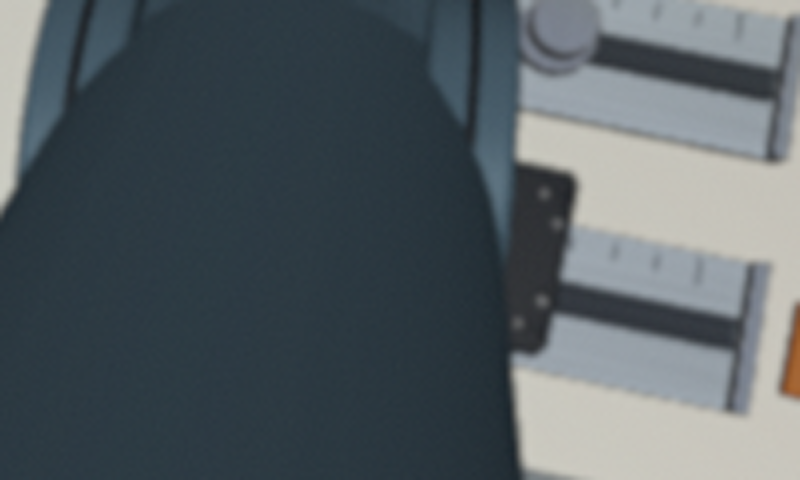

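The wrist view shows the block line at (323,180) and the rail's mark line at (379,171)–(379,208). The arm hides this part of the gauge in the top view. I'll measure the rest.

Run:
```python
from h import *
import cv2
g=np.array([.2185,.9758,0])
b=[ray("wrist",323,180,.067)@g,ray("wrist",323.5,275,.067)@g]
for z in(.014,.022):print([ (ray("wrist",379,171,z)@g-x)*1e3 for x in b],[(ray("wrist",378.5,208,z)@g-x)*1e3 for x in b])
e=get_obs()['eef_pos'];print(b,e@g, (np.array([.5486,.0257,0])-e)@g*1e3,(np.array([.5483,.0282,0])-e)@g*1e3)
cv2.imwrite("pics/s3.png",cv2.cvtColor(cv2.resize(snapshot("scene")[110:270,265:395],None,fx=3.7,fy=3.7,interpolation=cv2.INTER_CUBIC),cv2.COLOR_RGB2BGR))
```

```text
[np.float64(36.62945640447203), np.float64(37.01198710216566)] [np.float64(37.30891401417453), np.float64(37.691444711868165)]
[np.float64(35.27848952713268), np.float64(35.66102022482631)] [np.float64(35.93012184880425), np.float64(36.31265254649787)]
[np.float64(0.11088929454521247), np.float64(0.11050676384751884)] 0.10987146405732805 35.07569594267194 37.44964594267195
```

View pics/s3.png

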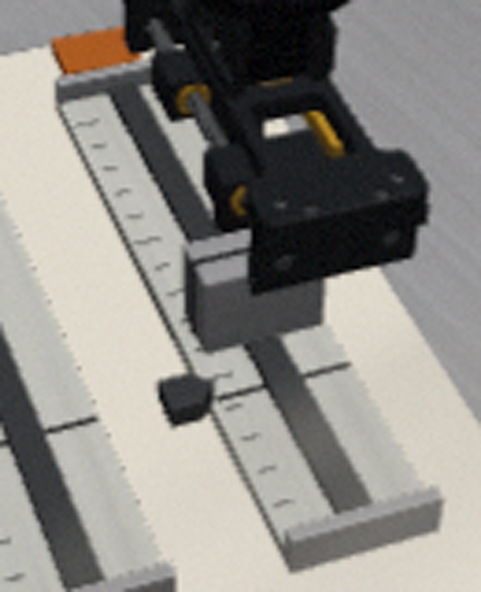

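All estimates agree on about 36 mm left. I'll close most of it, then trim.

>>> {"fn": "arm_command", "kwargs": {
  "targets": [
    {"offset":[0,12,0],"turn":[0,0,0],"claw":0.2},
    {"offset":[0,14,0],"turn":[0,0,0],"claw":0.2},
    {"offset":[0,8,0],"turn":[0,0,0],"claw":0.2},
    {"offset":[0,0,0],"turn":[0,0,0],"claw":0.2}
  ]
}}

```text
t: 5.85
eef_pos: [0.5142, 0.0233, 0.0421]
ee_rot: [-1.406, 1.539, -1.647]
ft_force: [0.8, 5.6, -0.1]
grip_width: 0.0299
```

Run:
```python
from h import *
import cv2
togo([.5163,.0345,.040])
w=snapshot("wrist");cv2.imwrite("pics/w4.png",cv2.cvtColor(cv2.resize(w[150:300,230:430],None,fx=4,fy=4,interpolation=cv2.INTER_CUBIC),cv2.COLOR_RGB2BGR))
```

```text
pos [0.5142 0.0233 0.0421] F [ 0.8  5.6 -0.1] w 0.029928018938487698 t 5.85
[[-0.002  0.239  0.971]
 [-0.032  0.971 -0.239]
 [-0.999 -0.031  0.005]]
togo mm [ 1.7 11.5 -0.6]
```

View pics/w4.png

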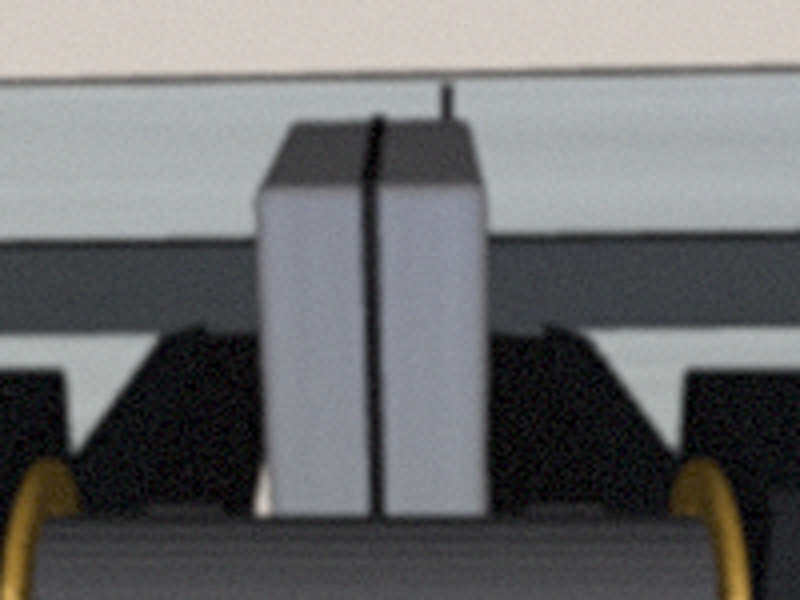

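About 11 mm left, with the line at column 380 and the mark at 447 in the zoomed crop.

>>> {"fn": "arm_command", "kwargs": {
  "targets": [
    {"offset":[0,7,0],"turn":[0,0,0],"claw":0.2},
    {"offset":[0,5,0],"turn":[0,0,0],"claw":0.2},
    {"offset":[0,0,0],"turn":[0,0,0],"claw":0.2}
  ]
}}

```text
t: 6.28
eef_pos: [0.5158, 0.0301, 0.042]
ee_rot: [-1.47, 1.534, -1.716]
ft_force: [0.0, 4.0, 1.9]
grip_width: 0.0297
```

Run:
```python
from h import *
togo([.5163,.0345,.040])
g=np.array([.2185,.9758,0]);e=get_obs()['eef_pos'];print((np.array([.5486,.0257,0])-e)@g*1e3,(np.array([.5483,.0282,0])-e)@g*1e3)
```

```text
pos [0.5158 0.0301 0.042 ] F [0.  4.  1.9] w 0.029692066267631802 t 6.275
[[-0.005  0.243  0.97 ]
 [-0.037  0.969 -0.243]
 [-0.999 -0.037  0.004]]
togo mm [ 1.8  4.4 -0.5]
2.849959094971478 5.223909094971483
```

>>> {"fn": "arm_command", "kwargs": {
  "targets": [
    {"offset":[0,5,0],"turn":[0,0,0],"claw":0.2},
    {"offset":[0,0,0],"turn":[0,0,0],"claw":0.2}
  ]
}}

```text
t: 6.52
eef_pos: [0.5165, 0.0332, 0.0419]
ee_rot: [-1.494, 1.532, -1.742]
ft_force: [0.2, 3.7, 3.0]
grip_width: 0.0299
```

Run:
```python
from h import *
import cv2
togo([.5163,.0345,.040])
w=snapshot("wrist");cv2.imwrite("pics/w5.png",cv2.cvtColor(cv2.resize(w[150:300,230:430],None,fx=4,fy=4,interpolation=cv2.INTER_CUBIC),cv2.COLOR_RGB2BGR))
```

```text
pos [0.5165 0.0332 0.0419] F [0.2 3.7 3. ] w 0.029926829278379568 t 6.525
[[-0.007  0.245  0.97 ]
 [-0.039  0.969 -0.245]
 [-0.999 -0.039  0.003]]
togo mm [ 1.9  1.3 -0.5]
```

View pics/w5.png

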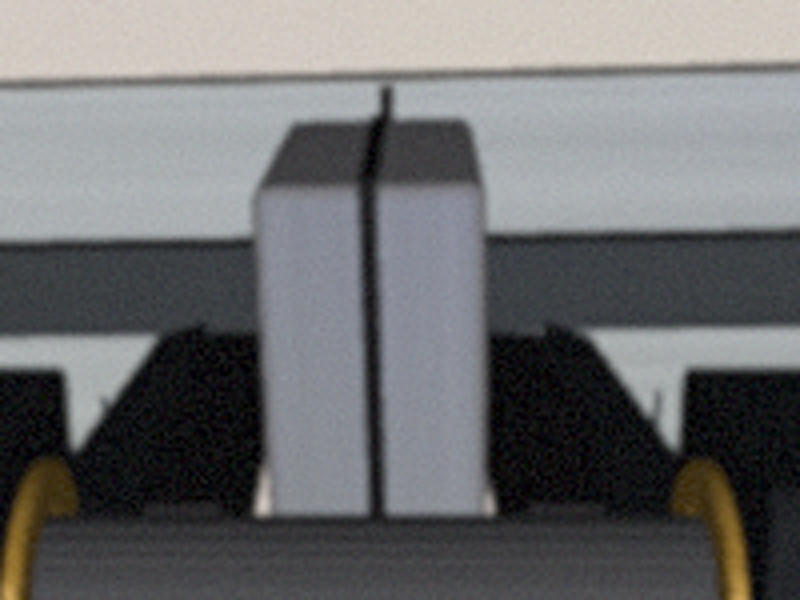

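The block's line at (380,118) runs straight into the rail's mark line at (387,95), so they are within about 1 mm. I'll release and lift.

>>> {"fn": "arm_command", "kwargs": {
  "targets": [
    {"offset":[0,0,0],"turn":[0,0,0],"claw":0.6},
    {"offset":[0,0,0],"turn":[0,0,0],"claw":0.6},
    {"offset":[0,0,0],"turn":[0,0,0],"claw":0.6},
    {"offset":[-30,0,0],"turn":[0,0,0],"claw":0.6},
    {"offset":[-50,0,0],"turn":[0,0,0],"claw":0.6},
    {"offset":[-50,0,0],"turn":[0,0,0],"claw":0.6},
    {"offset":[-40,0,-30],"turn":[0,0,0],"claw":0.6},
    {"offset":[0,0,0],"turn":[0,0,0],"claw":0.6}
  ]
}}

```text
t: 7.58
eef_pos: [0.488, 0.047, 0.2154]
ee_rot: [-1.516, 1.531, -1.766]
ft_force: [0.3, -0.5, -0.7]
grip_width: 0.0528
```

Run:
```python
from h import *
import cv2
togo([.5163,.0345,.040])
w=snapshot("wrist");cv2.imwrite("pics/w6.png",cv2.cvtColor(w,cv2.COLOR_RGB2BGR));print(get_calibration("wrist"))
cv2.imwrite("pics/s6.png",cv2.cvtColor(cv2.resize(snapshot("scene")[110:290,215:395],None,fx=3.3,fy=3.3,interpolation=cv2.INTER_CUBIC),cv2.COLOR_RGB2BGR))
```

```text
pos [0.488  0.047  0.2154] F [ 0.3 -0.5 -0.7] w 0.05281633120420697 t 7.575
[[-0.008  0.247  0.969]
 [-0.039  0.968 -0.247]
 [-0.999 -0.04   0.002]]
togo mm [175.6   1.9  30.2]
{'fx': 290.40285539685493, 'fy': 290.40285539685493, 'cx': 323.19410882723787, 'cy': 199.84020325379456, 'world_from_camera': array([[ 0.24617918,  0.93792035,  0.24433834,  0.42605713],
       [ 0.96832037, -0.22712047, -0.10378805,  0.06974803],
       [-0.04185069,  0.26214825, -0.96411971,  0.38171992],
       [ 0.        ,  0.        ,  0.        ,  1.        ]])}
```

View pics/w6.png

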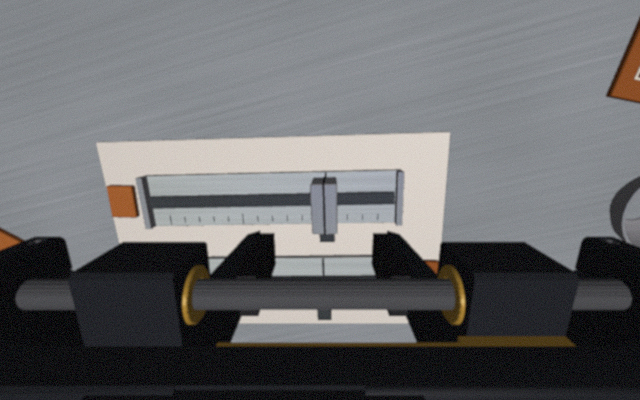

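View pics/s6.png

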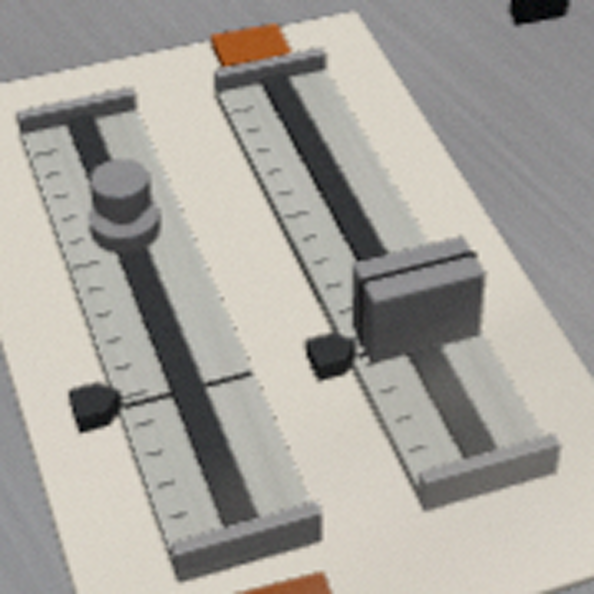

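The block now sits by its clip, with its line at (355,283)–(480,254) in the scene crop. The knob looks unmoved at about (120,180). I'll confirm with numbers.

Run:
```python
from h import *
g=np.array([.2185,.9758,0])
s=lambda x,y,z:ray("scene",215+x/3.3,110+y/3.3,z)
c=(s(357,283,.067)+s(482,254,.067))/2
w=(ray("wrist",324.5,178,.067)+ray("wrist",326,235,.067))/2
for n,p in(("scene",c),("wrist",w)):print(n,p,[(p-np.array(m))@g*1e3 for m in([.5486,.0257,0],[.5483,.0282,0])])
l=ray("wrist",326,173.5,.014);print("wrist line vs railmark",(w-l)@g*1e3)
print("knob",s(120,181,.06))
k=get_obs()
import cv2
a=cv2.imread("pics/scene0.png");b=cv2.cvtColor(snapshot("scene"),cv2.COLOR_RGB2BGR)
print("knob diff",np.abs(a[150:190,238:268].astype(int)-b[150:190,238:268]).mean(), np.abs(a[250:280,270:310].astype(int)-b[250:280,270:310]).mean())
```

```text
scene [0.51626282 0.03530514 0.067     ] [np.float64(2.3070236742686254), np.float64(-0.06692632573138102)]
wrist [0.51381455 0.03564747 0.067     ] [np.float64(2.1061214986105488), np.float64(-0.2678285013894574)]
wrist line vs railmark 0.2037269645084805
knob [ 0.60756859 -0.11026311  0.06      ]
knob diff 4.863333333333333 4.905277777777778
```

The line is within about 2 mm of the clip's point, the knob hasn't moved, and the gripper is clear. I'm handing in.

```bash
python3 -c "
from bench import *
print(hand_in())"
```

```text
the job is handed in; nothing more can be done
None
```

The rectangular block is set at its clip and let go, and the job was handed in at about 8 s of the 45 s allowed. I gripped the block lightly across its two end faces and slid it about 180 mm along the rail in short steps. Then I opened the fingers and lifted clear to about 0.215 m.

- **Block position:** after release, the black line measured 0.2 mm past the rail's own mark line in the wrist view. Against the clip's point it measured between -0.3 and +2.3 mm. That spread comes from the two views' estimates of where the point is, which differ by about 2.5 mm. All of these are well inside the 10 mm limit.
- **Round slide:** it did not move. Its final position matches the start to about 1.5 mm, and the before and after pictures around it differ only by noise.
- **Earlier disagreement:** at the start the top and scene views put the clip 8 mm apart along the rail. I had picked the lower edge of the clip in the scene view. Re-picking its top edge brought the two views into agreement.

No checks failed.

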